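# Clamp a lock case in the geared bench vise with the loose ball crank

## Robot

A 6-joint arm with a two-finger parallel gripper is mounted at the origin on the work surface. World frame = base frame: x ahead of the robot, y to its left, z up, the work surface at z = 0. Lengths are in m, angles in rad, forces in N, time in s.
With the tool pointing down it reaches from about 0.25 to 0.775 m from the base axis. Payload 4 kg.
Tool frame: the origin (TCP) lies on the front face of the gripper's body, between the roots of the fingers; the fingertips stand 97 mm ahead of it and the grasp point (between the pads) lies 78 mm ahead of it; x points along the fingers, y is the direction in which the jaws open and shut, and the axes are right-handed (so a half turn about x gives the same grasp; the last joint's range is limited). The gripper opens to 94 mm and grips with 3 to 60 N. Pads are 16 mm wide; open, the fingers measure 119 mm over their backs; the gripper's body (75 mm by 177 mm) begins 78 mm behind the grasp point.
Start: joints at [-1.4, 0.087, 1.371, -0, 1.684, -0.103], TCP at [0.149, -0.53, 0.303] pointing down, gripper open.
Joint ranges: [-3.1, 3.1], [-0.76, 2.03], [0.27, 2.55], [-1.08, 4.22], [0.17, 2.65], [-2.57, 2.57]. Speed limits (rad/s): [2.79, 2.79, 3.14, 3.14, 3.14, 3.14].

## Interface

Orientations are given as a rotation vector (axis times angle).
In Python, from plant import get_state, get_image, ticket gives the robot as it stands.
- The arm moves only by the tool step_arm, never from a script. Its argument "moves" is text: rows parted by semicolons, each of 7 numbers parted by spaces: the shift along the tool's x, y, z in m, then the turn, a rotation vector about the tool's x, y, z in degrees, then the gripper command: -1 is shut, 1 is fully open, values between are in proportion. A call has 1 to 20 rows; each row is the pose to reach, as a shift and turn from the pose commanded when the call began, along the tool's axes at that moment; what a row does not reach only later rows make up. A row lasts 1/8 s, in which the tool goes at most 62.5 mm and 10.7 degrees, less where a joint would pass 70% of its speed; a pose out of reach is approached as far as the arm can. A call with a gripper value outside its range is refused whole. The fingers move at their own pace and stop on an object; "grip_force" is the grip in N (left out, the last holds). Time passes only in rows, so rows that repeat a pose let the fingers close. It gives the time, the measured TCP pose, the force and the opening at its end, in the units of the state.
- get_state(): the state, without advancing time (a new reading comes with each control period).
- get_image(name): name is "scene" or "top" or "wrist"; returns a dict with "img" (384x512x3 uint8, blue, green, red), "range_z" (384x512 float32, m along the optical axis (not along the pixel's ray), 0 where there is no reading), "fx", "fy", "cx", "cy" (pixels), "cam_to_world" (4x4, takes a point from camera to world coordinates). Camera axes: x right, y down, z forward; pixel columns grow to the right and rows downward; lengths in m; the calibration is good to about 2 mm. A picture is of the moment at which its call begins.
- ticket.hand_in(): hands the job in, once; it reports no verdict.
The state is a dict: "time_s": time; "qpos": joint angles; "joint_velocities": joint speeds; "effort": joint torques, N m; "position": TCP position; "tool_rot": TCP orientation; "ft_force": force on the tool from outside, world axes, zero at the start; "ft_torque": the same for the moment, N m; "gripper_width": finger opening in m.
Only numpy, scipy, OpenCV 4.12 (cv2) and the standard library are available. Lean on these libraries where they do the work, as an engineer would, in place of code of your own. Each camera call takes 0.05 s, during which the arm holds its last target.

## Task

Fit the loose steel ball crank fully down onto the upright square shaft end of the geared vise and wind it clockwise, several full turns without letting it slip off, so that the moving jaw closes on the lock case. Stop when the jaw's spring-loaded face plate is pressed about half-way in against the case, never all the way in, and leave the crank sitting fully down on the shaft and the lock case upright between the jaws.

Things in the scene. Friction and masses are not known exactly. Their poses are not given: they have to be found in the camera images.
- crank: Loose steel ball crank, 0.6 kg, standing on its hub, balanced about it. Origin: centre of the hub's open underside; z up, x along the arm to the wooden grip. Hub 46 mm square, 42 mm tall; square socket below 26 mm wide (sides along x, y), 30 mm deep. Arm 22 mm wide at z 30 to 42 mm. At x = -52 mm a counterweight ball, radius 18 mm, centre z 36 mm. Starts within 1.2 rad of x pointing world +x.
- boss_top (a point): Top centre of the crank's square boss, 30 x 30 mm (sides along the crank's x and y), standing on the hub from 42 to 80 mm above the hub's underside: the place to lift the crank by. Pinch it across y; along x the wooden grip is in the way.
- grip_centre (a point): Centre of the crank's upright wooden grip, a cylinder of 26 mm diameter, 60 mm tall, 70 mm from the hub's axis, 74 mm above the hub's underside. It spins freely on its pin, so it can be led round without turning the hand.
- shaft_seat (a point): Foot of the upright square shaft end, on its axis, on the collar (radius 30 mm) of the fixed gearbox (90 x 90 mm), 80 mm above the bench. The crank's origin comes here when fully down, parallel to the square in any of four ways. z up, x, y parallel to the square's sides; turns with the shaft. Square 24 mm wide, 22 mm tall, then a 17 mm wide, 6 mm tall lead-in; top 108 mm above the bench.
- screw (a joint): Angle of the shaft (rad), growing clockwise seen from above. One full turn clockwise advances the moving jaw 12 mm towards the lock case. It turns stiffly (0.12 N m), stays where it is left, and the jaw cannot be pushed by hand.
- jaw (a joint): Travel of the moving jaw (m), 0 = fully open, growing towards the lock case; 0.012 m per turn. Jaw top 79 mm above the bench.
- jaw_pad (a joint): How far the spring-loaded face plate is pressed back into the moving jaw (m): 0 = free, 0.012 = bottomed. Spring about 0.8 N per mm with 2.4 N preload.
- pad_face (a point): Centre of the front of the spring-loaded face plate, about 52 mm above the bench; x points to the lock case along the vise, z up. Plate 85 mm wide, 8 mm thick, on two brass pins; when free there is a 12 mm clear gap between it and the jaw behind, seen from above, which closes as it is pressed.
- lock_case: Loose brass lock case standing on edge on the vise's bed beside the end jaw: 30 mm thick along its x (the clamping direction, away from the moving jaw), 110 mm along y, 65 mm tall, 0.5 kg. Origin: centre of its underside, 20 mm above the bench. Its near face starts 26 to 40 mm from the face plate.
- end_jaw: Fixed steel end jaw of the vise, 35 x 85 x 58 mm. Origin: foot of its clamping face, centred in width, 20 mm above the bench; x points away from the moving jaw.
Not all that is in view belongs to the job. Leave any pink look-alike of the crank alone. Leave any red look-alike of the lock_case alone.

How it is judged:
On the way, in this order (a step that is already met when the one before it is completed fails the run):
1. the crank is fitted fully down on the square shaft end (distance between crank and shaft_seat below 0.006 m and angle between crank's own z axis and vertical below 0.15 rad), for 0.2 s.
2. the shaft has been wound until the jaw has advanced 22 mm, the crank still on the square (value of joint jaw above 0.022 m and distance between crank and shaft_seat below 0.015 m).
3. the face plate is pressed part of the way in against the lock case, the crank still on the square (value of joint jaw_pad above 0.002 m and contact force between lock_case and end_jaw above 1.5 N and distance between crank and shaft_seat below 0.015 m), for 0.1 s.
At the end, for the whole second after the job is handed in: The lock case stands upright (within 0.1 rad) clamped between the jaws, pressing on the end jaw, with the spring-loaded face plate pressed in 2 to 10 mm; the crank sits fully down (origin within 6 mm of the shaft seat, tilt under 0.15 rad) and still (all of step 1 and value of joint jaw_pad between 0.002 and 0.01 m and contact force between end_jaw and lock_case above 1.5 N and angle between lock_case's own z axis and vertical below 0.1 rad and linear speed of crank below 0.02 m/s); the robot touches nothing.
It fails at once if the spring-loaded face plate is pressed all the way in (value of joint jaw_pad above 0.0115 m).
It fails at once if the lock case is tipped over or lifted out (angle between lock_case's own z axis and vertical above 0.4 rad or height (world z) of lock_case above 0.04 m).
It also fails if it takes over 67 s, if anything falls off the work surface, if the arm or the gripper's body presses on something with over 40 N, if the wrist force passes 120 N, or if a joint passes its speed limit or range.

## Working session

There is one attempt and no reset: what is moved stays moved. The work goes in short steps, Python scripts to look and compute and a tool call to move; the robot and the scene stay as the last step left them, time stands still between calls to the robot, and variables do not carry over. Pictures are saved under pics/ and viewed, and the job is handed in when it is done.

Besides the shell and the picture viewer there is one more tool, called after "Call:" as a command line: name --argument value ..., lists and objects as JSON in quotes. step_arm: Moves the arm, as the interface text tells. Its arguments: {"type":"object","properties":{"moves":{"type":"string"},"grip_force":{"type":"number"}},"required":["moves"]}

```bash
mkdir -p pics; ls
python3 - <<'E'
from plant import get_state,get_image
import cv2,numpy as np
s=get_state();print(s)
for n in("scene","top","wrist"):
    d=get_image(n);cv2.imwrite(f"pics/a_{n}.png",d["img"]);np.savez(f"a_{n}.npz",**d)
    print(n,d["fx"],d["fy"],d["cx"],d["cy"],d["cam_to_world"])
E
```

```text
pics
{'time_s': 0.0, 'qpos': array([-1.40011104e+00,  8.79540374e-02,  1.37225502e+00, -4.31126625e-05,
        1.68358786e+00, -1.03100313e-01]), 'joint_velocities': array([-1.29198673e-03, -2.73552242e-04,  1.60128481e-03,  9.27417605e-04,
        7.14004860e-05,  3.98836824e-04]), 'effort': array([-8.78783885e-04, -3.40170157e+01, -3.02431870e+01,  7.17225415e-02,
        3.29451088e-02, -1.52101761e-04]), 'position': array([ 0.14863521, -0.5291852 ,  0.30150408]), 'tool_rot': array([ 2.07576531,  0.28826426, -2.0760111 ]), 'ft_force': array([-0.65511458, -0.28259896,  0.04993557]), 'ft_torque': array([ 0.02382302, -0.05068371,  0.03600147]), 'gripper_width': 0.09428972836235534}
scene 357.60655213741023 357.60655213741023 255.3480618712104 192.41630760635826 [[-6.98105276e-01  4.49000297e-01 -5.57716556e-01  1.10058872e+00]
 [ 7.15994598e-01  4.38729386e-01 -5.43017736e-01  5.26909150e-01]
 [ 8.71517437e-04 -7.78405588e-01 -6.27761086e-01  7.66306995e-01]
 [ 0.00000000e+00  0.00000000e+00  0.00000000e+00  1.00000000e+00]]
top 430.56123124713963 430.56123124713963 253.5767215769552 191.02174180552032 [[-0.01142094 -0.9992887   0.03593968  0.4268363 ]
 [-0.99991705  0.01162741  0.00554118 -0.08776248]
 [-0.00595512 -0.03587341 -0.9993386   1.42839051]
 [ 0.          0.          0.          1.        ]]
wrist 278.3714659944891 278.3714659944891 257.01080047056394 191.5870738646083 [[ 0.27085786 -0.93654236 -0.22254084  0.21194327]
 [-0.9626131  -0.26435166 -0.05911185 -0.51294188]
 [-0.00346829  0.23023163 -0.97312968  0.38312305]
 [ 0.          0.          0.          1.        ]]
```

View pics/a_scene.png

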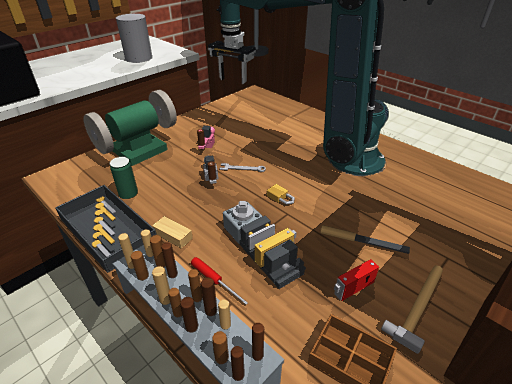

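View pics/a_top.png

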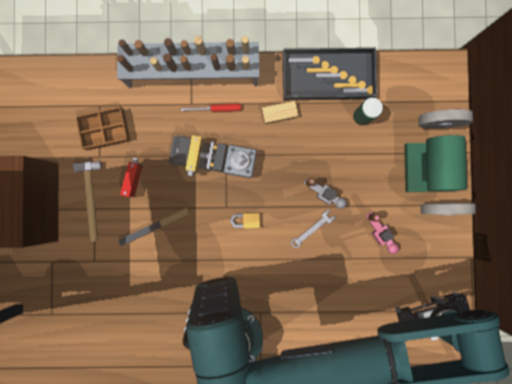

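View pics/a_wrist.png

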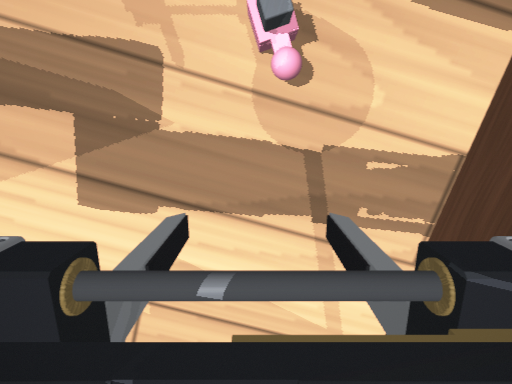

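Candidates, in top-view pixels:
- Crank: the steel one at (326,193), or the pink look-alike at (383,233). I choose the steel one.
- Lock case: the brass one in the vise at (194,155), the red look-alike at (131,178), or the padlock at (246,220). I choose the brass one in the vise.

Next I check the choice in a close crop.

```bash
cat > h.py <<'E'
import numpy as np,cv2
def load(n): return dict(np.load(n))
def px2w(d,u,v,z=None):
    """depth point (z None) or ray onto plane z"""
    r=np.array([(u-d["cx"])/d["fx"],(v-d["cy"])/d["fy"],1.]);T=d["cam_to_world"]
    R=T[:3,:3]@r;o=T[:3,3]
    if z is None: return o+R*d["range_z"][int(round(v)),int(round(u))]
    return o+R*(z-o[2])/R[2]
def cloud(d):
    h,w=d["range_z"].shape;u,v=np.meshgrid(np.arange(w),np.arange(h))
    c=np.stack([(u-d["cx"])/d["fx"],(v-d["cy"])/d["fy"],np.ones_like(u,float)],-1)*d["range_z"][...,None]
    return c@d["cam_to_world"][:3,:3].T+d["cam_to_world"][:3,3]
E
python3 - <<'E'
from h import *
d=load("a_top.npz")
a=cv2.resize(d["img"][120:215,160:270],None,fx=7,fy=6,interpolation=cv2.INTER_CUBIC)
b=cv2.resize(d["img"][165:265,290:410],None,fx=6.5,fy=6,interpolation=cv2.INTER_CUBIC)
cv2.imwrite("pics/c1.png",a[:600,:800]);cv2.imwrite("pics/c2.png",b[:600,:800])
P=cloud(d)
for (u,v) in [(326,193),(310,183),(341,202),(240,160),(240,155),(194,155),(178,150),(215,160)]: print(u,v,P[v,u].round(3))
E
```

```text
326 193 [ 0.466 -0.306  0.085]
310 183 [ 0.497 -0.254  0.104]
341 202 [ 0.438 -0.358  0.058]
240 160 [ 0.57  -0.04   0.108]
240 155 [ 0.589 -0.039  0.078]
194 155 [0.591 0.106 0.082]
178 150 [0.608 0.157 0.076]
215 160 [0.574 0.04  0.082]
```

View pics/c1.png

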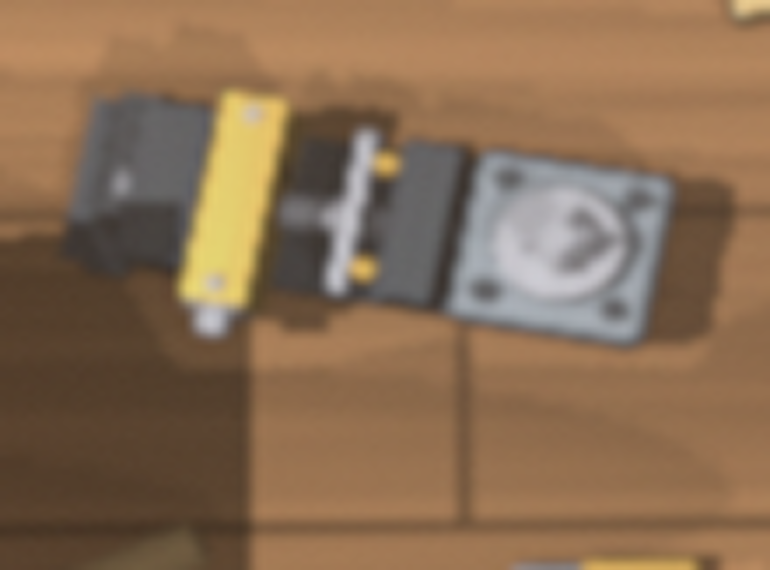

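View pics/c2.png

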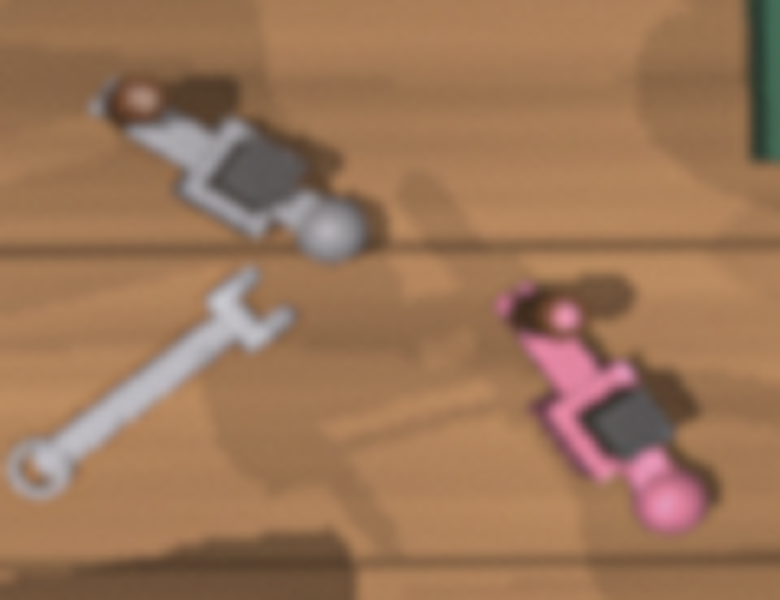

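The crops confirm both choices. The steel crank is at crop (260,170), with its brown grip to the upper left and the ball to the lower right. The pink one is separate. The vise has its moving jaw and plate between the gearbox and the brass case. Now I measure.

```bash
cat >> h.py <<'E'
def crankgeo(d,c,r=0.1,z0=0.0):
    P=cloud(d);m=(np.hypot(P[...,0]-c[0],P[...,1]-c[1])<r)&(d["range_z"]>0)
    out={}
    for k,lo,hi in(("grip",.098,.112),("boss",.074,.086),("arm",.02,.06)):
        q=m&(P[...,2]>lo+z0)&(P[...,2]<hi+z0)
        out[k]=(q.sum(),P[q].mean(0).round(4) if q.any() else None,P[q])
    return out
def rect(pts):
    (c,s,a)=cv2.minAreaRect((pts[:,:2]*1000).astype(np.float32));return np.round(c,1),np.round(s,1),round(a,1)
E
python3 - <<'E'
from h import *
for n in("a_top.npz","a_scene.npz"):
    d=load(n);g=crankgeo(d,(.466,-.306))
    for k in g: print(n,k,g[k][:2], rect(g[k][2]) if g[k][0] else 0)
    P=cloud(d)
    m=(abs(P[...,0]-.572)<.08)&(abs(P[...,1]+.04)<.08)
    for lo,hi in((.1,.115),(.074,.084),(.06,.073)):
        q=m&(P[...,2]>lo)&(P[...,2]<hi);print(n,'gear',lo,q.sum(),P[q].mean(0).round(4),rect(P[q]))
    hsv=cv2.cvtColor(d["img"],cv2.COLOR_BGR2HSV)
    q=(hsv[...,0]>20)&(hsv[...,0]<35)&(hsv[...,1]>110)&(abs(P[...,0]-.59)<.08)&(abs(P[...,1]-.1)<.06)&(P[...,2]>.078)
    print(n,'case',q.sum(),P[q].mean(0).round(4),rect(P[q]))
E
```

```text
a_top.npz grip (np.int64(54), array([ 0.5013, -0.2579,  0.1048])) (array([ 500.8, -257.7]), array([22.3, 23.7]), 17.6)
a_top.npz boss (np.int64(96), array([ 0.4632, -0.3137,  0.0804])) (array([ 480.7, -289.3]), array([96.8, 30.3]), 55.4)
a_top.npz arm (np.int64(320), array([ 0.4583, -0.3182,  0.0448])) (array([ 466.8, -309.6]), array([151.8,  46.2]), 55.8)
a_top.npz gear 0.1 59 [ 0.5707 -0.0365  0.1062] (array([570.7, -36.6]), array([22.6, 22. ]), 44.4)
a_top.npz gear 0.074 392 [ 0.5783 -0.0049  0.0799] (array([579.5, -14. ]), array([114.2,  84. ]), 83.6)
a_top.npz gear 0.06 501 [ 0.5708 -0.0358  0.0671] (array([575.1, -19.1]), array([126. ,  90.1]), 79.1)
a_top.npz case 295 [0.5964 0.1078 0.0861] (array([597.8, 102.3]), array([103.9,  80. ]), 16.0)
a_scene.npz grip (np.int64(34), array([ 0.5056, -0.2556,  0.1027])) (array([ 504.2, -257.1]), array([23.9, 20. ]), 48.4)
a_scene.npz boss (np.int64(73), array([ 0.481 , -0.2942,  0.0794])) (array([ 485.2, -288.9]), array([98.2, 28.9]), 54.2)
a_scene.npz arm (np.int64(124), array([ 0.4897, -0.2875,  0.0411])) (array([ 474.3, -302.4]), array([142.1,  45.9]), 57.4)
a_scene.npz gear 0.1 50 [ 0.576  -0.0348  0.1048] (array([576. , -35.2]), array([23.7, 21.8]), 38.1)
a_scene.npz gear 0.074 383 [5.874e-01 3.000e-04 7.870e-02] (array([588. , -13.2]), array([105.6,  83.7]), 89.1)
a_scene.npz gear 0.06 387 [ 0.5915 -0.022   0.0659] (array([580. , -17.2]), array([126.7,  88.9]), 78.4)
a_scene.npz case 297 [0.6003 0.1085 0.0846] (array([599.7, 108.7]), array([ 29.5, 106. ]), 78.2)
```

```bash
cat >> h.py <<'E'
from scipy.spatial.transform import Rotation as Rn
def tool(s=None):
    if s is None:
        from plant import get_state; s=get_state()
    return np.array(s["position"]),Rn.from_rotvec(s["tool_rot"]).as_matrix()
def target(yaw):
    """tool down, tool y at world angle yaw(deg)"""
    a=np.radians(yaw);x=np.array([0,0,-1.]);y=np.array([np.cos(a),np.sin(a),0]);return np.stack([x,y,np.cross(x,y)],1)
def plan(p,yaw,s=None):
    t,R=tool(s);sh=R.T@(np.array(p)-t);rv=Rn.from_matrix(R.T@target(yaw)).as_rotvec(degrees=True)
    print("shift mm",(sh*1000).round(1),"rot",rv.round(2));return sh,rv
E
python3 - <<'E'
from h import *
t,R=tool();print(R.round(3),np.degrees(np.arctan2(R[1,1],R[0,1])))
d=load("a_wrist.npz");T=d["cam_to_world"];print("cam in tool",(R.T@(T[:3,3]-t)).round(4),"axes",(R.T@T[:3,:3]).round(3))
plan((.571-.063,-.036-.03,.235),180)
plan((.571-.063,-.036,.235),0)
E
```

```text
[[-0.     0.27  -0.963]
 [ 0.002 -0.963 -0.27 ]
 [-1.    -0.002 -0.   ]] -74.31320927745857
cam in tool [-0.0813  0.0013 -0.0654] axes [[ 0.002 -0.23   0.973]
 [ 1.     0.001 -0.002]
 [-0.     0.973  0.23 ]]
shift mm [  67.5 -348.7 -471.2] rot [1.0569e+02 8.0000e-02 8.0000e-02]
shift mm [  67.5 -377.6 -479.3] rot [-7.431e+01 -7.000e-02  7.000e-02]
```

Run:
```python
from h import *
plan((.571-.02,-.036-.03,.235),-34)
```

```text
shift mm [  67.4 -337.1 -512.6] rot [-4.031e+01 -4.000e-02  9.000e-02]
```

Call:
step_arm --moves "0.067 -0.337 -0.513 -40.3 0 0 1;0.067 -0.337 -0.513 -40.3 0 0 1;0.067 -0.337 -0.513 -40.3 0 0 1;0.067 -0.337 -0.513 -40.3 0 0 1;0.067 -0.337 -0.513 -40.3 0 0 1;0.067 -0.337 -0.513 -40.3 0 0 1;0.067 -0.337 -0.513 -40.3 0 0 1;0.067 -0.337 -0.513 -40.3 0 0 1;0.067 -0.337 -0.513 -40.3 0 0 1;0.067 -0.337 -0.513 -40.3 0 0 1;0.067 -0.337 -0.513 -40.3 0 0 1;0.067 -0.337 -0.513 -40.3 0 0 1;0.067 -0.337 -0.513 -40.3 0 0 1"

```text
time_s: 1.78
position: [0.5509, -0.0676, 0.2359]
tool_rot: [1.633, 0.865, -1.633]
ft_force: [0.3, 0.8, 0.3]
gripper_width: 0.0941
```

Run:
```python
from plant import get_state,get_image
from h import *
s=get_state();print(s["time_s"],s["position"],tool(s)[1].round(3))
d=get_image("wrist");np.savez("b_wrist.npz",**d);cv2.imwrite("pics/b_wrist.png",d["img"])
P=cloud(d);q=(abs(P[...,0]-.571)<.03)&(abs(P[...,1]+.036)<.03)&(P[...,2]>.1)&(P[...,2]<.115)&(d["range_z"]>0)
v,u=np.where(q);print(q.sum(),u.min(),u.max(),v.min(),v.max(),rect(P[q]),P[q].mean(0))
```

```text
1.775 [ 0.55086905 -0.06755829  0.23592659] [[ 0.     0.828 -0.561]
 [-0.    -0.561 -0.828]
 [-1.     0.     0.   ]]
939 242 277 145 180 (array([573.2, -38.3]), array([24.2, 24. ]), 44.9) [ 0.57349112 -0.037684    0.1046625 ]
```

View pics/b_wrist.png

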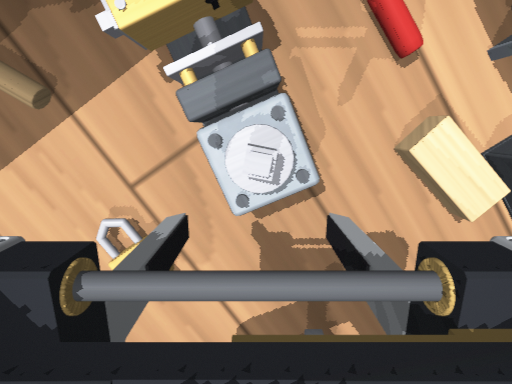

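Run:
```python
from h import *
d=load("b_wrist.npz");u0,v0=205,110
c=cv2.resize(d["img"][v0:v0+100,u0:u0+110],None,fx=6,fy=6,interpolation=cv2.INTER_CUBIC)
z=cloud(d)[v0:v0+100,u0:u0+110,2]
zz=cv2.applyColorMap(np.clip((z-.06)/.05*255,0,255).astype(np.uint8),cv2.COLORMAP_JET)
cv2.imwrite("pics/b_c.png",c);cv2.imwrite("pics/b_z.png",cv2.resize(zz,None,fx=6,fy=6,interpolation=0))
P=cloud(d)
for lo,hi in((.1005,.104),(.106,.111)):
    q=(abs(P[...,0]-.571)<.03)&(abs(P[...,1]+.036)<.03)&(P[...,2]>lo)&(P[...,2]<hi)
    print(lo,q.sum(),rect(P[q]),P[q].mean(0).round(4))
```

```text
0.1005 398 (array([573.2, -38.2]), array([24.1, 24. ]), 44.7) [ 0.5737 -0.0373  0.1015]
0.106 495 (array([573.2, -38.3]), array([17.1, 17. ]), 44.2) [ 0.5733 -0.0381  0.1074]
```

View pics/b_c.png

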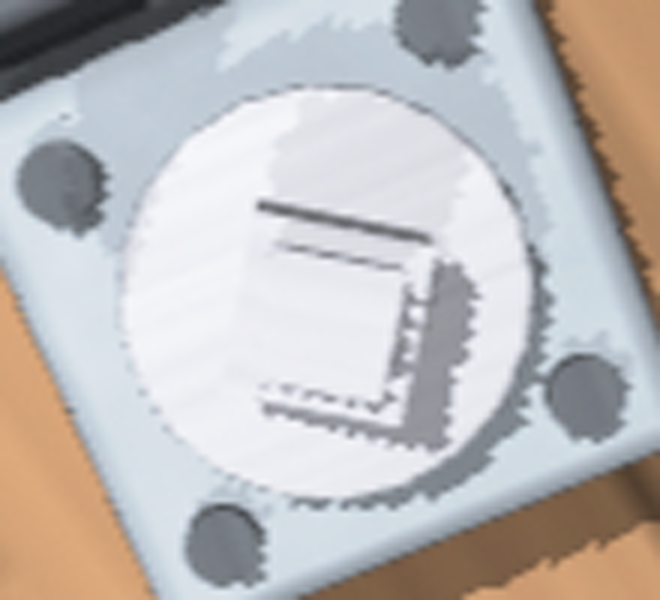

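View pics/b_z.png

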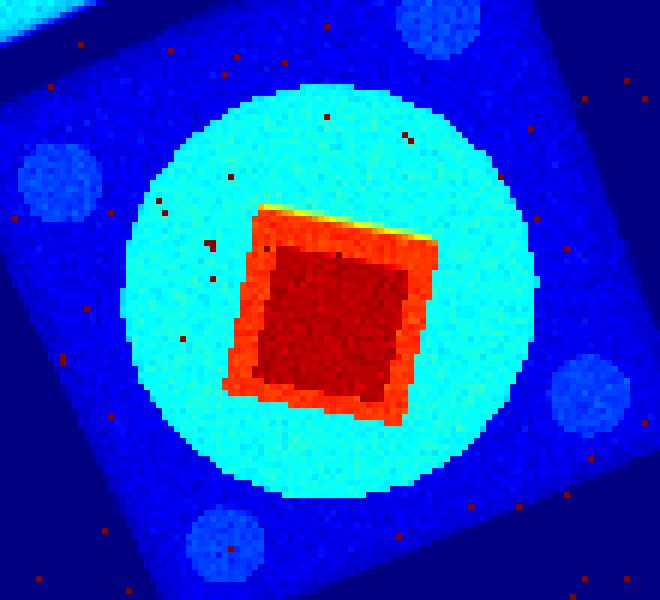

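The wrist depth shows the square sharply. The shaft axis is at (0.573,-0.038) and the sides are at 44.5°, with measured widths of 24.1 and 17.1 mm that match the description. Next, the same view over the crank.

Run:
```python
from h import *
plan((.4415,-.3455,.21),-34)
```

```text
shift mm [ 26.2  65.3 291.4] rot [-0.13  0.01 -0.04]
```

Call:
step_arm --moves "0.0 0.013 0.06 0 0 0 1;0.0 0.027 0.12 0 0 0 1;0.013 0.045 0.18 0 0 0 1;0.026 0.058 0.24 0 0 0 1;0.026 0.065 0.291 0 0 0 1;0.026 0.065 0.291 0 0 0 1;0.026 0.065 0.291 0 0 0 1;0.026 0.065 0.291 0 0 0 1"

```text
time_s: 2.82
position: [0.443, -0.343, 0.2101]
tool_rot: [1.631, 0.868, -1.63]
ft_force: [-0.3, 0.1, 0.1]
gripper_width: 0.0939
```

Run:
```python
from plant import get_state,get_image
from h import *
s=get_state();print(s["time_s"],s["position"])
d=get_image("wrist");np.savez("c_wrist.npz",**d);cv2.imwrite("pics/c_wrist.png",d["img"])
P=cloud(d);C=(abs(P[...,0]-.4615)<.09)&(abs(P[...,1]+.3155)<.09)&(d["range_z"]>0)
R=np.hypot(P[...,0]-.4615,P[...,1]+.3155)
for n,q in(("boss",C&(abs(P[...,2]-.08)<.004)&(R<.03)),("hub",C&(P[...,2]>.038)&(P[...,2]<.085)&(R<.036)),("grip",C&(P[...,2]>.1)&(P[...,2]<.11)),("ball",C&(P[...,2]>.045)&(P[...,2]<.06)&(R>.036)&(P[...,1]<-.33))):
    print(n,q.sum(),rect(P[q]),P[q].mean(0).round(4))
```

```text
2.825 [ 0.44299663 -0.34300347  0.21010153]
boss 1477 (array([ 464. , -317.5]), array([29.8, 29.4]), 57.0) [ 0.4644 -0.3173  0.0792]
hub 3217 (array([ 464.5, -317.4]), array([71.6, 46. ]), 56.7) [ 0.4661 -0.3143  0.0593]
grip 1384 (array([ 502.5, -259.6]), array([25.2, 25.1]), 6.1) [ 0.5024 -0.2597  0.1033]
ball 768 (array([ 436.1, -361.1]), array([29.6, 29.6]), 22.0) [ 0.4365 -0.3598  0.0496]
```

View pics/c_wrist.png

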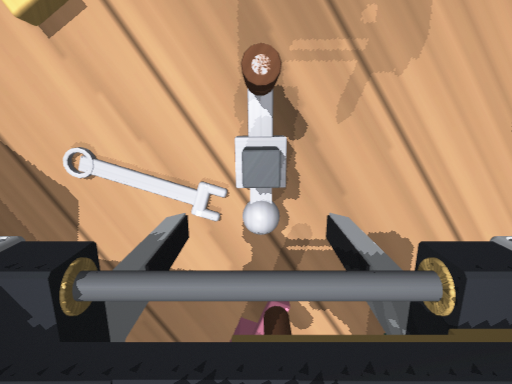

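The wrist view shows the steel crank with its grip at (261,65), boss at (261,167) and ball at (261,217). The boss measures 29.6 mm at z 0.079, and grip to hub is 69.4 mm, so both fit the description. Crank yaw is 56.5°.

Run:
```python
from h import *
plan((.464,-.3174,.21),-33.5)
plan((.464,-.3174,.144),-33.5)
```

```text
shift mm [  0.    3.1 -32.8] rot [-0.41 -0.01 -0.03]
shift mm [ 66.    3.1 -32.8] rot [-0.41 -0.01 -0.03]
```

Call:
step_arm --moves "0 0.003 -0.033 -0.4 0 0 0.2;0 0.003 -0.033 -0.4 0 0 0.2;0.03 0.003 -0.033 -0.4 0 0 0.2;0.055 0.003 -0.033 -0.4 0 0 0.2;0.066 0.003 -0.033 -0.4 0 0 0.2;0.066 0.003 -0.033 -0.4 0 0 0.2;0.066 0.003 -0.033 -0.4 0 0 0.2"

```text
time_s: 3.75
position: [0.464, -0.3187, 0.145]
tool_rot: [1.627, 0.87, -1.625]
ft_force: [-0.3, -0.3, 0.5]
gripper_width: 0.0563
```

Run:
```python
from h import *
plan((.464,-.3174,.144),-33.5)
```

```text
shift mm [ 1.  -0.8 -1.1] rot [-0.11  0.03 -0.13]
```

Call:
step_arm --moves "0 -0.001 -0.001 0 0 0 -1;0 -0.001 -0.001 0 0 0 -1;0 -0.001 -0.001 0 0 0 -1;0 -0.001 -0.001 0 0 0 -1;0 -0.001 -0.001 0 0 0 -1" --grip_force 40

```text
time_s: 4.38
position: [0.4636, -0.3172, 0.1441]
tool_rot: [1.627, 0.871, -1.626]
ft_force: [1.4, -1.0, 1.0]
gripper_width: 0.0297
```

Call:
step_arm --moves "-0.03 0 0 0 0 0 -1;-0.07 0 0 0 0 0 -1;-0.12 0 0 0 0 0 -1;-0.125 0 0 0 0 0 -1;-0.125 0 0 0 0 0 -1"

```text
time_s: 5.0
position: [0.4626, -0.3164, 0.2661]
tool_rot: [1.626, 0.876, -1.629]
ft_force: [0.6, -0.4, -6.6]
gripper_width: 0.0299
```

Run:
```python
from plant import *
from h import *
s=get_state();print(s["gripper_width"],s["ft_force"],s["ft_torque"],s["position"])
plan((.5728,-.038,.269),-45.5)
```

```text
0.029930262530065598 [ 0.60970087 -0.39816982 -6.6096501 ] [-0.05050495  0.0411026   0.05839735] [ 0.46258541 -0.31637162  0.26608652]
shift mm [  -2.6  -62.3 -292.8] rot [1.189e+01 1.000e-02 2.400e-01]
```

The crank is lifted: the wrist reads 6.6 N, against about 6 N of weight.

Call:
step_arm --moves "-0.003 -0.012 -0.055 4 0 0 -1;-0.003 -0.024 -0.11 8 0 0 -1;-0.003 -0.036 -0.165 11.9 0 0.2 -1;-0.003 -0.048 -0.22 11.9 0 0.2 -1;-0.003 -0.059 -0.27 11.9 0 0.2 -1;-0.003 -0.062 -0.293 11.9 0 0.2 -1;-0.003 -0.062 -0.293 11.9 0 0.2 -1;-0.003 -0.062 -0.293 11.9 0 0.2 -1;-0.003 -0.062 -0.293 11.9 0 0.2 -1"

```text
time_s: 6.12
position: [0.5732, -0.0396, 0.2705]
tool_rot: [1.766, 0.718, -1.767]
ft_force: [0.5, -1.2, -4.8]
gripper_width: 0.0298
```

Run:
```python
from plant import *
from h import *
s=get_state();print(s["time_s"],s["position"],s["ft_force"])
plan((.5728,-.038,.269),-45.5)
for n in("scene","wrist"):
    d=get_image(n);np.savez(f"d_{n}.npz",**d);cv2.imwrite(f"pics/d_{n}.png",d["img"] if n=="wrist" else cv2.resize(d["img"][150:290,180:320],None,fx=4,fy=4,interpolation=cv2.INTER_CUBIC))
```

```text
6.125 [ 0.57321028 -0.03962484  0.27052737] [ 0.50407744 -1.24226972 -4.82483518]
shift mm [ 1.5 -1.5 -0.8] rot [-0.11  0.07 -0.12]
```

View pics/d_scene.png

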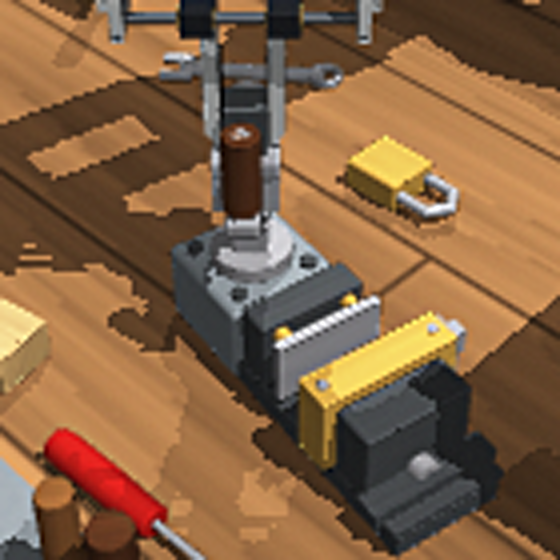

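View pics/d_wrist.png

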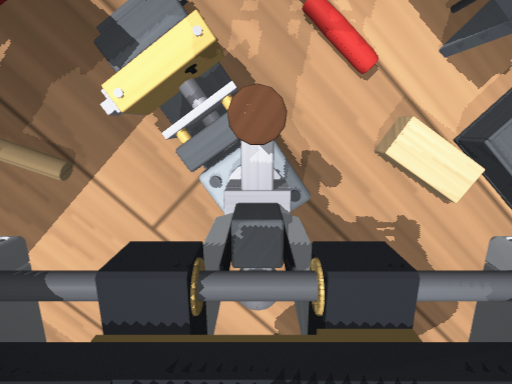

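The crank hangs over the shaft, with its grip at (257,113) in the wrist view. Next I measure the in-hand pose from the same camera.

Run:
```python
from h import *
d=load("d_wrist.npz");P=cloud(d);t=np.array([.5732,-.0396,.2705])
g=(P[...,2]>.222)&(P[...,2]<.24)&(np.hypot(P[...,0]-.62,P[...,1]-.01)<.03)
print("grip",g.sum(),rect(P[g]),P[g].mean(0).round(4))
c=np.array(rect(P[g])[0])/1000
v=c-t[:2];print(np.hypot(*v),np.degrees(np.arctan2(v[1],v[0])))
# hub/arm top plane z ~.042+.126
h=(abs(P[...,2]-.167)<.006)&(np.hypot(P[...,0]-.573,P[...,1]+.039)<.075)
print("arm",h.sum(),P[h].mean(0).round(4))
# arm pixels beyond hub (r 28..55): centreline
r=np.hypot(P[...,0]-t[0],P[...,1]-t[1]);a=h&(r>.03)&(r<.056)&(P[...,0]>t[0])
x=P[a][:,:2];m=x.mean(0);w=np.linalg.svd(x-m)[2][0];print("arm",a.sum(),rect(x),m,np.degrees(np.arctan2(*w[::-1])))
```

```text
grip 2837 (array([623.3,   8.7]), array([25.2, 25.4]), 8.0) [0.6235 0.0087 0.2299]
0.06959094768718121 43.95202335399357
arm 2763 [ 0.5935 -0.0213  0.168 ]
arm 1238 (array([601.6, -14.8]), array([35.1, 46. ]), 40.9) [ 0.60371266 -0.01180812] -101.76985262384038
```

Call:
step_arm --moves "0.002 -0.0015 -0.001 0 0 0 -1;0.01 -0.0015 -0.001 0 0 0 -1;0.02 -0.0015 -0.001 0 0 0 -1;0.022 -0.0015 -0.001 0 0 0 -1;0.022 -0.0015 -0.001 0 0 0 -1"

```text
time_s: 6.85
position: [0.5734, -0.0368, 0.2491]
tool_rot: [1.766, 0.719, -1.764]
ft_force: [0.1, -0.5, -5.6]
gripper_width: 0.0297
```

Run:
```python
from plant import *
from h import *
s=get_state();print(s["time_s"],s["position"],s["ft_force"],s["ft_torque"])
plan((.573,-.0377,.224),-45.5)
```

```text
6.85 [ 0.57340377 -0.03679273  0.24910907] [ 0.06116678 -0.47921204 -5.63095767] [-0.02102715  0.01499352 -0.02785274]
shift mm [25.1  0.3  0.9] rot [-0.01  0.01 -0.16]
```

Call:
step_arm --moves "0.002 0 0.001 0 0 0 -1;0.005 0 0.001 0 0 0 -1;0.009 0 0.001 0 0 0 -1;0.009 0 0.001 0 0 0 -1"

```text
time_s: 7.35
position: [0.5726, -0.0375, 0.24]
tool_rot: [1.766, 0.719, -1.764]
ft_force: [-0.6, 0.2, -4.3]
gripper_width: 0.0299
```

Call:
step_arm --moves "0.004 0 0 0 0 0 -1;0.008 0 0 0 0 0 -1;0.012 0 0 0 0 0 -1;0.0145 0 0 0 0 0 -1;0.0145 0 0 0 0 0 -1"

```text
time_s: 7.98
position: [0.5727, -0.0376, 0.2258]
tool_rot: [1.766, 0.719, -1.764]
ft_force: [-0.6, 0.4, -5.4]
gripper_width: 0.0297
```

Engaged and still hanging free. I lower the last part, then release.

Call:
step_arm --moves "0.0015 0 0 0 0 0 -1;0.002 0 0 0 0 0 -1;0.002 0 0 0 0 0 -1"

```text
time_s: 8.35
position: [0.5729, -0.0376, 0.2243]
tool_rot: [1.767, 0.719, -1.763]
ft_force: [0.7, 0.4, -5.0]
gripper_width: 0.0296
```

Call:
step_arm --moves "0 0 0 0 0 0 0.15;0 0 0 0 0 0 0.15;0 0 0 0 0 0 0.15;-0.03 0 0 0 0 0 0.15;-0.07 0 0 0 0 0 0.15;-0.075 0 0.02 0 0 0 0.15;-0.075 0 0.02 0 0 0 0.15"

```text
time_s: 9.22
position: [0.5576, -0.0524, 0.2994]
tool_rot: [1.768, 0.717, -1.764]
ft_force: [-0.0, -0.6, -0.7]
gripper_width: 0.0543
```

Run:
```python
from plant import *
from h import *
s=get_state();print(s["time_s"],s["position"],s["ft_force"],s["gripper_width"])
d=get_image("wrist");np.savez("e_wrist.npz",**d);cv2.imwrite("pics/e_wrist.png",d["img"])
P=cloud(d);r=np.hypot(P[...,0]-.573,P[...,1]+.038)
for n,lo,hi,R in(("grip",.178,.19,.1),("boss",.155,.165,.03),("hubarm",.117,.127,.05)):
    q=(P[...,2]>lo)&(P[...,2]<hi)&(r<R)&(P[...,0]>.54); print(n,q.sum(),rect(P[q]),P[q].mean(0).round(4))
```

```text
9.225 [ 0.55764681 -0.05235315  0.299392  ] [-0.01078175 -0.63426664 -0.74022487] 0.054251340676549895
grip 1186 (array([623.2,  10.2]), array([24.9, 25.1]), 44.0) [0.6231 0.0101 0.1833]
boss 1330 (array([573.7, -39. ]), array([30.1, 29.5]), 43.8) [ 0.574  -0.0385  0.1592]
hubarm 2013 (array([574.6, -37.7]), array([97.2, 45.9]), 44.0) [ 0.5809 -0.0318  0.1215]
```

View pics/e_wrist.png

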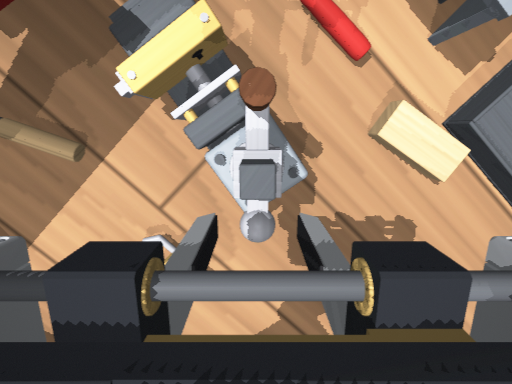

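The crank is seated. The boss top is at 0.159, which is exactly 80 mm above its height on the bench. Now I measure the gap from plate to case.

```bash
cat >> h.py <<'E'
def vise(d,ang=79.3,c=(.5732,-.0382)):
    """profile along the vise axis: s (mm from shaft) vs max z of strip"""
    P=cloud(d);a=np.radians(ang);x=np.array([np.cos(a),np.sin(a)]);y=np.array([-x[1],x[0]])
    D=P[...,:2]-np.array(c);s=D@x*1000;w=D@y*1000;ok=d["range_z"]>0
    return s,w,P[...,2]*1000,ok
E
python3 - <<'E'
from h import *
d=load("b_wrist.npz");P=cloud(d)
q=(abs(P[...,2]-.0662)<.003)&(np.hypot(P[...,0]-.5732,P[...,1]+.038)<.066);print("gearbox",rect(P[q]))
for f in("b_wrist.npz","e_wrist.npz","a_top.npz"):
    d=load(f);s,w,z,ok=vise(d)
    for lo,hi,z0,z1,n in((40,75,75,83,"jaw"),(50,110,64,90,"plate"),(85,160,82,90,"case")):
        if n!="plate": q=ok&(abs(w)<40)&(s>lo)&(s<hi)&(z>z0)&(z<z1)
        else:
            q=ok&(abs(w)<46)&(s>70)&(s<100)&(z>60)&(z<90)
        if q.sum()>20: print(f,n,q.sum(),np.percentile(s[q],[1,10,50,90,99]).round(1),np.percentile(z[q],[5,50,95]).round(1),np.percentile(w[q],[1,99]).round(0))
E
```

```text
gearbox (array([574.1, -34.3]), array([94.7, 87.1]), 79.1)
b_wrist.npz jaw 3108 [51.3 53.3 63.1 72.7 74.8] [76.9 78.4 79.6] [-39.  39.]
b_wrist.npz plate 3188 [70.2 72.3 90.7 96.7 98.8] [66.9 76.7 79.1] [-42.  41.]
b_wrist.npz case 562 [132.  132.6 135.9 141.9 145.3] [82.7 84.4 85.6] [ 8. 40.]
e_wrist.npz jaw 1488 [51.4 53.8 63.5 72.8 74.8] [77.  78.4 79.7] [-28.  39.]
e_wrist.npz plate 1677 [70.2 72.5 90.4 97.  98.9] [68.1 76.6 79.2] [-41.  40.]
e_wrist.npz case 2642 [132.2 134.4 146.  157.3 159.7] [83.2 84.6 85.9] [-39.  39.]
a_top.npz jaw 157 [52.4 54.6 63.5 72.9 74.8] [76.  79.5 82.2] [-38.  39.]
a_top.npz plate 193 [70.2 72.1 84.2 97.5 99.6] [70.8 78.8 84. ] [-39.  42.]
a_top.npz case 199 [ 94.6 134.3 146.2 157.6 159.8] [82.5 86.3 89.2] [-40.  39.]
```

The plate front is at s≈99 mm and the case's near face at s≈132 mm, so the gap is about 33 mm. That means a bit over 3 turns. Now I take the wooden grip.

Run:
```python
from h import *
plan((.6230,.0108,.240),-45.5)
```

```text
shift mm [ 58.2   0.8 -90.6] rot [-0.09  0.02 -0.14]
```

Call:
step_arm --moves "-0.005 0.001 -0.05 0 0 0 0.15;-0.005 0.001 -0.091 0 0 0 0.15;0 0.001 -0.091 0 0 0 0.15;0.03 0.001 -0.091 0 0 0 0.15;0.055 0.001 -0.091 0 0 0 0.15;0.058 0.001 -0.091 0 0 0 0.15;0.058 0.001 -0.091 0 0 0 0.15"

```text
time_s: 10.15
position: [0.6238, 0.011, 0.241]
tool_rot: [1.766, 0.719, -1.765]
ft_force: [-0.9, -0.5, -0.2]
gripper_width: 0.0541
```

Run:
```python
from h import *
plan((.6230,.0108,.240),-45.5)
```

```text
shift mm [ 1.  -0.4  0.7] rot [-0.05  0.02 -0.18]
```

Call:
step_arm --moves "0.001 0 0.0005 0 0 0 -1;0.001 0 0.0005 0 0 0 -1;0.001 0 0.0005 0 0 0 -1;0.001 0 0.0005 0 0 0 -1;0.001 0 0.0005 0 0 0 -1" --grip_force 12

```text
time_s: 10.78
position: [0.624, 0.0112, 0.2408]
tool_rot: [1.767, 0.719, -1.762]
ft_force: [-0.1, 0.2, 2.5]
gripper_width: 0.0258
```

Run:
```python
from h import *
from plant import *
print(get_state()["ft_torque"])
for st in (0,):
  for i in range(1,21):
    a=np.radians(15*i); print(15*i,round(.07*np.sin(a),3),round(.07*(1-np.cos(a)),3),end=" ; ")
```

```text
[ 0.07833897  0.06896635 -0.02130639]
15 0.018 0.002 ; 30 0.035 0.009 ; 45 0.049 0.021 ; 60 0.061 0.035 ; 75 0.068 0.052 ; 90 0.07 0.07 ; 105 0.068 0.088 ; 120 0.061 0.105 ; 135 0.049 0.119 ; 150 0.035 0.131 ; 165 0.018 0.138 ; 180 0.0 0.14 ; 195 -0.018 0.138 ; 210 -0.035 0.131 ; 225 -0.049 0.119 ; 240 -0.061 0.105 ; 255 -0.068 0.088 ; 270 -0.07 0.07 ; 285 -0.068 0.052 ; 300 -0.061 0.035 ;
```

Call:
step_arm --moves "0 0.009 0.001 0 0 0 -1;0 0.018 0.0025 0 0 0 -1;0 0.0265 0.0055 0 0 0 -1;0 0.035 0.0095 0 0 0 -1;0 0.0495 0.0205 0 0 0 -1;0 0.0605 0.035 0 0 0 -1;0 0.0675 0.052 0 0 0 -1;0 0.07 0.07 0 0 0 -1;0 0.07 0.07 0 0 0 -1"

```text
time_s: 11.9
position: [0.622, -0.0887, 0.2403]
tool_rot: [1.767, 0.72, -1.766]
ft_force: [-2.7, 3.4, 4.1]
gripper_width: 0.0256
```

Run:
```python
from h import *
from plant import *
s=get_state();p=s["position"];v=p[:2]-np.array([.5732,-.038]);print(s["time_s"],np.hypot(*v),np.degrees(np.arctan2(v[1],v[0])),s["ft_force"],s["ft_torque"])
d=get_image("scene");cv2.imwrite("pics/f_scene.png",cv2.resize(d["img"][130:290,180:320],None,fx=4,fy=4,interpolation=2)[:600])
```

```text
11.9 0.07030471243047962 -46.09720591313081 [-2.7465696   3.36639611  4.12566366] [0.9371195  0.77038178 0.00769962]
```

View pics/f_scene.png

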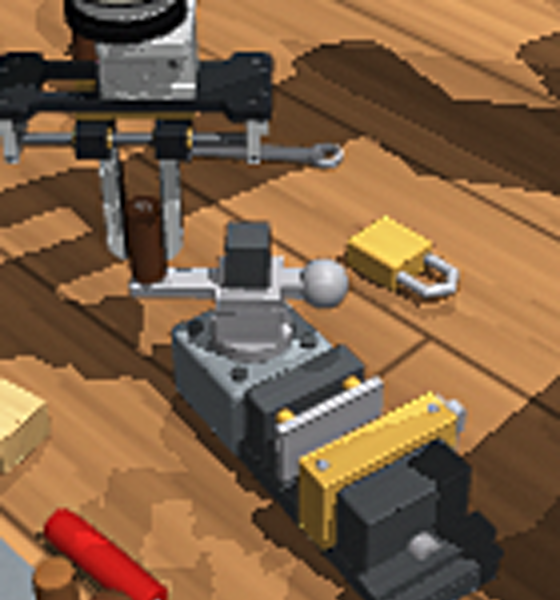

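The crank turned with the hand and the hub still sits on the collar. The hand presses slightly down at 4 N, which is favourable. Continuing.

Call:
step_arm --moves "0 -0.0025 0.018 0 0 0 -1;0 -0.0095 0.035 0 0 0 -1;0 -0.0205 0.0495 0 0 0 -1;0 -0.035 0.0605 0 0 0 -1;0 -0.052 0.0675 0 0 0 -1;0 -0.07 0.07 0 0 0 -1;0 -0.088 0.0675 0 0 0 -1;0 -0.105 0.0605 0 0 0 -1;0 -0.1195 0.0495 0 0 0 -1;0 -0.1305 0.035 0 0 0 -1;0 -0.1375 0.018 0 0 0 -1;0 -0.14 0 0 0 0 -1;0 -0.1375 -0.018 0 0 0 -1;0 -0.1305 -0.035 0 0 0 -1;0 -0.1195 -0.0495 0 0 0 -1;0 -0.105 -0.0605 0 0 0 -1;0 -0.088 -0.0675 0 0 0 -1;0 -0.07 -0.07 0 0 0 -1;0 -0.07 -0.07 0 0 0 -1"

```text
time_s: 14.32
position: [0.624, 0.0126, 0.24]
tool_rot: [1.766, 0.722, -1.765]
ft_force: [-0.7, 0.1, 5.4]
gripper_width: 0.0255
```

```bash
cat > chk.py <<'E'
from h import *
from plant import *
import sys
s=get_state();p=s["position"];v=p[:2]-np.array([.5732,-.038]);print(s["time_s"],p.round(4),"r",np.hypot(*v).round(4),"ang",np.degrees(np.arctan2(v[1],v[0])).round(1),s["ft_force"].round(1),s["gripper_width"])
d=get_image("wrist");n=sys.argv[1];np.savez(n+".npz",**d);cv2.imwrite(f"pics/{n}.png",d["img"])
P=cloud(d);r=np.hypot(P[...,0]-.573,P[...,1]+.038)
q=(P[...,2]>.15)&(P[...,2]<.17)&(r<.02)
if q.sum()>20: print("boss",q.sum(),rect(P[q]),P[q].mean(0).round(4))
S,w,z,ok=vise(d)
b=ok&(abs(w)<38)&(S>45)&(S<170)
for lo in range(60,170,2):
    k=b&(S>=lo)&(S<lo+2)
    if k.sum()>5: print(lo,int(np.percentile(z[k],50)),int(np.percentile(z[k],95)),k.sum(),end=" | ")
E
python3 chk.py g1
```

```text
14.325 [0.624  0.0126 0.24  ] r 0.0717 ang 44.9 [-0.7  0.1  5.4] 0.025519308153822213
boss 1272 (array([578.5, -33.2]), array([18.7, 29.7]), 44.6) [ 0.5797 -0.0318  0.1582]
60 183 234 106 | 62 182 236 164 | 64 78 238 237 | 66 79 240 321 | 68 119 241 344 | 70 155 246 422 | 72 165 248 432 | 74 183 251 625 | 76 177 254 560 | 78 158 259 384 | 80 78 264 239 | 82 262 267 412 | 84 263 267 506 | 86 263 279 924 | 88 267 279 1329 | 90 263 279 1583 | 92 264 279 1362 | 94 266 279 1388 | 96 264 279 1268 | 98 263 279 1435 | 100 262 279 1795 | 102 257 279 1807 | 104 255 275 1534 | 106 253 258 951 | 108 252 257 853 | 110 253 257 775 | 112 255 257 618 | 114 255 257 494 | 116 253 257 382 | 118 242 255 345 | 120 242 250 355 | 122 242 249 364 | 124 242 248 351 | 126 40 247 264 | 128 20 243 178 | 130 20 69 172 | 132 74 84 536 | 134 84 85 211 | 136 84 85 212 | 138 84 85 215 | 140 84 85 212 | 142 84 85 210 | 144 84 85 213 | 146 84 85 214 | 148 84 85 218 | 150 84 85 221 | 152 84 85 223 | 154 84 85 215 | 156 84 85 224 | 158 84 85 225 | 160 84 85 184 | 162 76 82 68 | 164 77 78 240 | 166 77 78 217 | 168 77 78 212 |
```

View pics/g1.png

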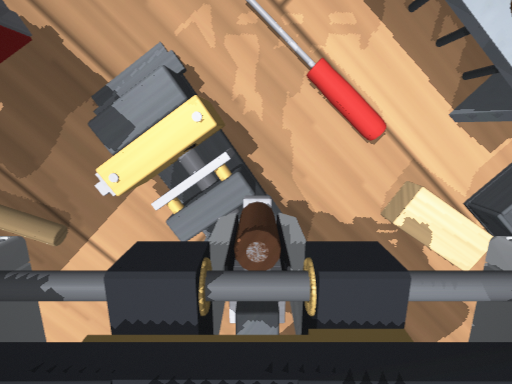

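One turn is done. The boss is at z 0.158, so still seated, and the case already stands nearly against the end jaw. Second turn.

Call:
step_arm --moves "0 0.018 0.0025 0 0 0 -1;0 0.035 0.0095 0 0 0 -1;0 0.0495 0.0205 0 0 0 -1;0 0.0605 0.035 0 0 0 -1;0 0.0675 0.052 0 0 0 -1;0 0.07 0.07 0 0 0 -1;0 0.0675 0.088 0 0 0 -1;0 0.0605 0.105 0 0 0 -1;0 0.0495 0.1195 0 0 0 -1;0 0.035 0.1305 0 0 0 -1;0 0.018 0.1375 0 0 0 -1;0 0 0.14 0 0 0 -1;0 -0.018 0.1375 0 0 0 -1;0 -0.035 0.1305 0 0 0 -1;0 -0.0495 0.1195 0 0 0 -1;0 -0.0605 0.105 0 0 0 -1;0 -0.0675 0.088 0 0 0 -1;0 -0.07 0.07 0 0 0 -1;0 -0.07 0.07 0 0 0 -1"

```text
time_s: 16.75
position: [0.5253, 0.0144, 0.2401]
tool_rot: [1.766, 0.723, -1.762]
ft_force: [-0.7, -0.3, 5.2]
gripper_width: 0.0262
```

```bash
sed -i 's/b=ok&(abs(w)<38)/b=ok\&(z<95)\&(abs(w)<38)/' chk.py; python3 chk.py g2
```

```text
16.75 [0.5253 0.0144 0.2401] r 0.071 ang 132.4 [-0.7 -0.3  5.2] 0.026183102286242557
boss 1587 (array([575. , -35.7]), array([24.8, 30.7]), 41.6) [ 0.5772 -0.0326  0.1584]
60 19 39 133 | 62 19 39 136 | 64 19 39 137 | 66 35 39 66 | 72 77 78 183 | 74 78 79 205 | 76 78 79 212 | 78 78 79 211 | 80 78 79 218 | 82 78 79 216 | 84 78 79 216 | 86 78 79 218 | 88 78 79 217 | 90 78 79 219 | 92 78 79 220 | 94 78 79 223 | 96 78 79 223 | 98 77 78 212 | 100 68 73 134 | 102 38 73 172 | 104 38 73 172 | 106 38 73 180 | 108 38 73 174 | 110 47 74 261 | 112 75 77 348 | 114 76 77 226 | 116 76 77 235 | 118 76 77 214 | 122 38 39 8 | 124 34 39 70 | 126 20 39 151 | 128 19 39 157 | 130 30 71 220 | 132 66 84 1011 | 134 84 85 263 | 136 84 85 258 | 138 84 85 265 | 140 84 85 261 | 142 84 85 263 | 144 84 85 266 | 146 84 85 272 | 148 84 85 266 | 150 84 85 273 | 152 84 85 264 | 154 84 85 279 | 156 84 85 269 | 158 84 85 274 | 160 84 85 222 | 162 77 83 41 | 164 77 78 278 | 166 77 78 263 | 168 77 78 260 |
```

View pics/g2.png

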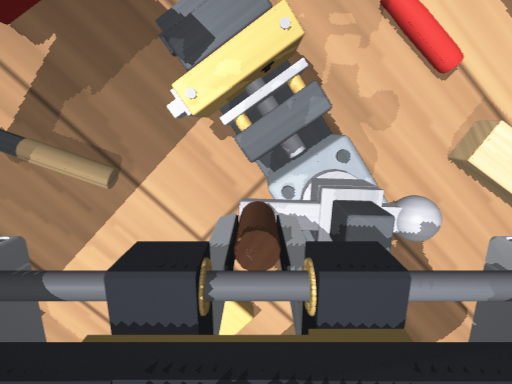

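At 1.75 turns (21 mm) the plate front is at s≈119.7 mm, the case face at s≈132 mm and the pad gap still 12 mm. Contact comes in about one turn, so I wind one more and look again.

Call:
step_arm --moves "0 0.0025 -0.018 0 0 0 -1;0 0.0095 -0.035 0 0 0 -1;0 0.0205 -0.0495 0 0 0 -1;0 0.035 -0.0605 0 0 0 -1;0 0.052 -0.0675 0 0 0 -1;0 0.07 -0.07 0 0 0 -1;0 0.088 -0.0675 0 0 0 -1;0 0.105 -0.0605 0 0 0 -1;0 0.1195 -0.0495 0 0 0 -1;0 0.1305 -0.035 0 0 0 -1;0 0.1375 -0.018 0 0 0 -1;0 0.14 0 0 0 0 -1;0 0.1375 0.018 0 0 0 -1;0 0.1305 0.035 0 0 0 -1;0 0.1195 0.0495 0 0 0 -1;0 0.105 0.0605 0 0 0 -1;0 0.088 0.0675 0 0 0 -1;0 0.07 0.07 0 0 0 -1;0 0.07 0.07 0 0 0 -1"

```text
time_s: 19.18
position: [0.5229, -0.0871, 0.2398]
tool_rot: [1.766, 0.718, -1.763]
ft_force: [2.1, 2.4, 0.5]
gripper_width: 0.0259
```

```bash
python3 chk.py g3
```

```text
19.175 [ 0.5229 -0.0871  0.2398] r 0.0703 ang -135.7 [2.1 2.4 0.5] 0.025939423559458778
boss 2819 (array([572.3, -38.9]), array([29.8, 30. ]), 44.3) [ 0.5726 -0.0386  0.1595]
60 20 39 121 | 62 19 39 119 | 64 20 39 118 | 66 20 39 124 | 68 20 39 120 | 70 20 39 122 | 72 20 39 123 | 74 20 40 129 | 76 19 39 131 | 78 20 39 132 | 80 58 77 1864 | 82 78 79 323 | 84 78 79 269 | 86 78 79 244 | 88 78 79 237 | 90 78 79 231 | 92 78 79 214 | 94 78 79 222 | 96 78 79 200 | 98 78 79 189 | 100 78 79 172 | 102 78 79 175 | 104 78 79 163 | 106 78 79 114 | 108 76 77 15 | 110 73 74 28 | 112 72 74 38 | 114 72 74 44 | 116 72 74 43 | 118 73 75 43 | 120 64 76 502 | 122 76 77 71 | 124 76 77 62 | 126 76 77 47 | 128 76 76 16 | 130 75 82 13 | 132 74 80 64 |
```

At 2.5 turns the boss is at 0.1595, so still seated, and the plate is about 3.5 mm from the case. Half a turn more.

Call:
step_arm --moves "0.0005 -0.018 -0.0025 0 0 0 -1;0.0005 -0.035 -0.0095 0 0 0 -1;0.0005 -0.0495 -0.0205 0 0 0 -1;0.0005 -0.0605 -0.035 0 0 0 -1;0.0005 -0.0675 -0.052 0 0 0 -1;0.0005 -0.07 -0.07 0 0 0 -1;0.0005 -0.0675 -0.088 0 0 0 -1;0.0005 -0.0605 -0.105 0 0 0 -1;0.0005 -0.0495 -0.1195 0 0 0 -1;0.0005 -0.035 -0.1305 0 0 0 -1;0.0005 -0.018 -0.1375 0 0 0 -1;0.0005 0 -0.14 0 0 0 -1;0.0005 0 -0.14 0 0 0 -1"

```text
time_s: 20.85
position: [0.6236, 0.013, 0.2396]
tool_rot: [1.766, 0.723, -1.765]
ft_force: [-0.5, 0.0, 5.1]
gripper_width: 0.0259
```

```bash
python3 chk.py g4
python3 - <<'E'
from plant import *
from h import *
d=get_image("top");np.savez("g4_top.npz",**d)
cv2.imwrite("pics/g4_top.png",cv2.resize(d["img"][120:215,160:270],None,fx=7,fy=6,interpolation=cv2.INTER_CUBIC))
E
```

```text
20.85 [0.6236 0.013  0.2396] r 0.0718 ang 45.3 [-0.5  0.   5.1] 0.02594408291412148
boss 1257 (array([578.5, -33. ]), array([18.2, 29.8]), 45.3) [ 0.5798 -0.0316  0.1581]
60 19 38 115 | 62 19 38 117 | 64 19 39 117 | 66 19 38 118 | 68 19 39 118 | 70 19 38 118 | 72 19 39 116 | 74 19 39 121 | 76 19 39 123 | 78 19 39 120 | 80 20 39 76 | 82 38 39 15 | 86 76 78 83 | 88 77 79 172 | 90 78 79 182 | 92 78 79 181 | 94 78 79 179 | 96 78 79 186 | 98 78 79 182 | 100 78 79 189 | 102 78 79 185 | 104 78 79 187 | 106 78 79 187 | 108 78 79 188 | 110 78 79 188 | 112 77 79 187 | 114 75 77 158 | 116 37 73 167 | 118 37 73 165 | 120 37 73 162 | 122 37 73 167 | 124 68 76 316 | 126 76 77 191 | 128 76 77 194 | 130 76 77 198 | 132 81 84 261 | 134 84 85 214 | 136 84 85 216 | 138 84 85 213 | 140 84 85 217 | 142 84 85 210 | 144 84 85 219 | 146 84 85 211 | 148 84 85 225 | 150 84 85 214 | 152 84 85 223 | 154 84 85 220 | 156 84 85 223 | 158 84 85 217 | 160 84 85 219 | 162 83 84 71 | 164 77 78 212 | 166 77 78 212 | 168 77 78 218 |
```

View pics/g4.png

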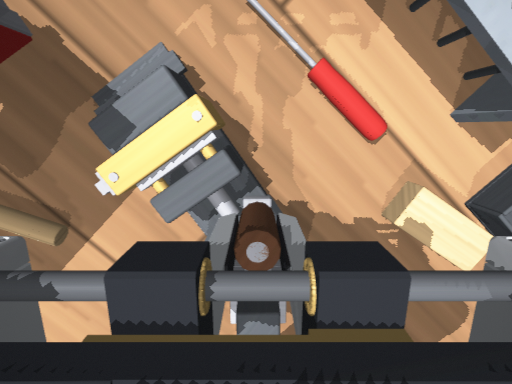

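View pics/g4_top.png

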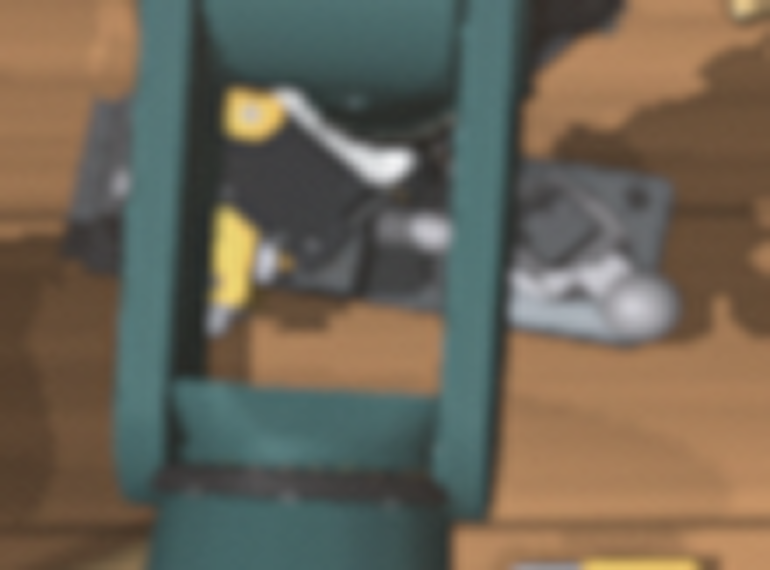

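The plate is now against the case at s≈132 mm. The gap behind it is about 9.7 mm, so it is pressed in about 2.3 mm. A further 105° adds 3.5 mm.

Call:
step_arm --moves "0 0.009 0.001 0 0 0 -1;0 0.018 0.0025 0 0 0 -1;0 0.035 0.0095 0 0 0 -1;0 0.0495 0.0205 0 0 0 -1;0 0.0605 0.035 0 0 0 -1;0 0.0675 0.052 0 0 0 -1;0 0.07 0.07 0 0 0 -1;0 0.0675 0.088 0 0 0 -1;0 0.0675 0.088 0 0 0 -1;0 0.0675 0.088 0 0 0 -1"

```text
time_s: 22.2
position: [0.6075, -0.0992, 0.2395]
tool_rot: [1.766, 0.72, -1.766]
ft_force: [-2.4, 3.4, 4.9]
gripper_width: 0.0255
```

```bash
python3 chk.py g5
```

```text
22.2 [ 0.6075 -0.0992  0.2395] r 0.0702 ang -60.7 [-2.4  3.4  4.9] 0.025470498503519064
boss 2541 (array([573.8, -39.3]), array([30.3, 30.1]), 28.5) [ 0.5754 -0.039   0.1589]
60 19 39 141 | 62 19 39 146 | 64 20 39 152 | 66 19 39 137 | 68 19 39 154 | 70 20 39 148 | 72 20 39 146 | 74 19 39 152 | 76 19 39 139 | 78 19 39 153 | 80 19 39 159 | 82 20 39 149 | 84 19 39 149 | 86 19 39 157 | 88 34 72 243 | 90 57 77 1840 | 92 78 79 263 | 94 78 79 239 | 96 78 79 233 | 98 78 79 249 | 100 78 79 233 | 102 78 79 253 | 104 78 79 254 | 106 78 79 241 | 108 78 79 255 | 110 78 79 247 | 112 78 79 254 | 114 78 79 225 | 116 78 78 151 | 118 73 74 12 | 120 72 74 62 | 122 72 74 87 | 124 72 77 815 | 126 76 77 265 | 128 76 77 258 | 130 76 77 264 | 132 80 84 807 | 134 84 85 319 | 136 84 85 294 | 138 84 85 289 | 140 84 85 278 | 142 84 86 284 | 144 84 85 262 | 146 84 85 268 | 148 84 85 258 | 150 84 85 239 | 152 84 85 246 | 154 84 85 209 | 156 84 85 215 | 158 84 85 196 | 160 84 85 166 | 162 83 84 31 | 166 77 79 90 | 168 77 78 154 |
```

View pics/g5.png

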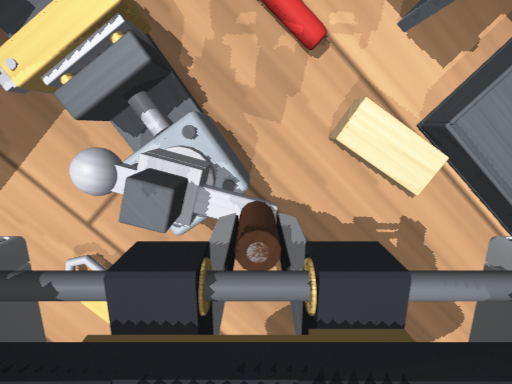

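The gap behind the plate is now about 6 mm, which is half-way in, and the boss is at 0.159 (seated). I let go and rise.

Call:
step_arm --moves "0 0 0 0 0 0 0.1;0 0 0 0 0 0 0.1;0 0 0 0 0 0 0.1;-0.02 0 0 0 0 0 0.1;-0.05 0 0 0 0 0 0.1;-0.09 0 0 0 0 0 0.1;-0.1 0 0.05 0 0 0 0.1;-0.1 0 0.06 0 0 0 0.1;-0.1 0 0.06 0 0 0 0.1"

```text
time_s: 23.38
position: [0.5651, -0.1409, 0.3393]
tool_rot: [1.767, 0.718, -1.764]
ft_force: [0.2, -0.7, 0.1]
gripper_width: 0.0513
```

```bash
python3 chk.py g6
python3 - <<'E'
from plant import *
from h import *
d=get_image("scene");cv2.imwrite("pics/g6_scene.png",cv2.resize(d["img"][130:290,180:320],None,fx=4,fy=3.7,interpolation=2))
d=load("g6.npz");P=cloud(d);r=np.hypot(P[...,0]-.573,P[...,1]+.038)
for lo,hi in((.178,.19),(.117,.127)):
    q=(P[...,2]>lo)&(P[...,2]<hi)&(r<.085);print(q.sum(),rect(P[q]),P[q].mean(0).round(4))
E
```

```text
23.375 [ 0.5651 -0.1409  0.3393] r 0.1032 ang -94.5 [ 0.2 -0.7  0.1] 0.05130534831391532
boss 1163 (array([573.3, -38.4]), array([29.9, 30.3]), 29.0) [ 0.5739 -0.039   0.1591]
60 20 39 82 | 62 20 39 88 | 64 19 39 84 | 66 20 39 93 | 68 20 39 83 | 70 19 39 85 | 72 19 39 86 | 74 20 39 92 | 76 20 39 95 | 78 20 39 90 | 80 19 39 94 | 82 19 39 93 | 84 20 39 94 | 86 20 39 95 | 88 36 73 154 | 90 55 77 1187 | 92 78 80 151 | 94 78 80 133 | 96 78 79 121 | 98 78 79 140 | 100 78 79 137 | 102 78 80 131 | 104 78 80 136 | 106 78 79 141 | 108 78 79 132 | 110 78 79 139 | 112 78 80 133 | 114 78 79 134 | 116 78 79 86 | 120 73 74 33 | 122 72 74 48 | 124 71 77 423 | 126 76 77 136 | 128 76 77 121 | 130 76 77 114 | 132 80 84 303 | 134 84 86 127 | 136 84 85 82 | 138 84 85 95 | 140 84 85 86 | 142 84 85 75 | 144 84 85 70 | 146 84 86 70 | 148 84 86 58 | 150 84 86 55 | 152 84 86 52 | 154 84 85 41 | 156 84 85 42 | 158 84 85 31 | 160 84 85 28 | 166 77 78 10 | 168 77 78 15 | 730 (array([607.2, -99.5]), array([24.7, 24.7]), 89.2) [ 0.6072 -0.0994  0.1833]
2060 (array([577.5, -45.8]), array([ 46.1, 150.6]), 29.0) [ 0.5769 -0.0427  0.1218]
```

View pics/g6.png

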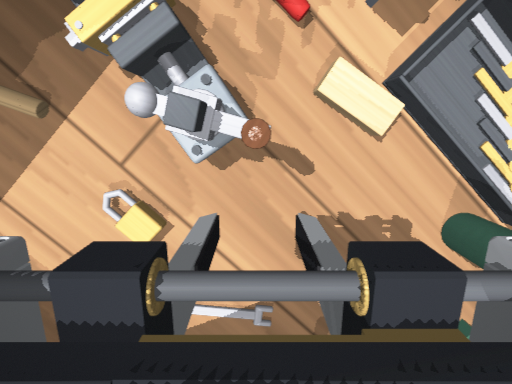

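View pics/g6_scene.png

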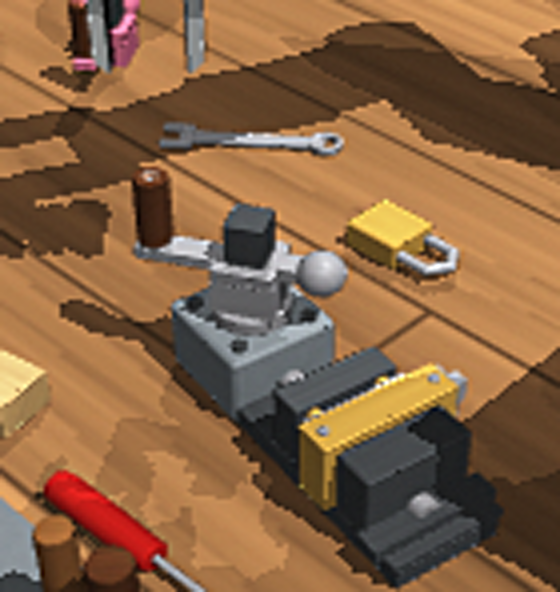

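All good: the crank is level and down with the boss at 0.159, the jaw front is at about 118 mm with the plate back at 124.4 mm, the case is upright and the hand is clear. Handing in.

```bash
python3 -c "
from plant import ticket
print(ticket.hand_in())"
```

```text
the job is handed in; nothing more can be done
None
```

I lifted the steel crank by its boss, fitted it on the square shaft and wound it clockwise about 3.3 turns by the wooden grip. Then I let go, moved clear, and handed the job in at about 23.5 s. The hand-in returned no verdict.

Last checks before handing in:
- **Crank:** the boss top was at z 0.159, so the crank is fully down. It was level, with its hub at (0.573, -0.038), which matches the shaft.
- **Face plate:** the gap behind it was about 6 mm, down from 12 mm, so it is pressed in roughly 6 mm, about half-way.
- **Lock case:** it stood upright between the plate and the end jaw. I saw no gap to the end jaw but did not measure the contact force directly.
- **Hand:** it was clear of everything, with wrist force under 1 N.

The cameras disagreed with each other by about 2 mm, within their stated calibration. No check failed.

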